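# Close the gap between two capacitor banks on an inverter base

## Task

On the inverter's finned base, slide the loose capacitor bank over the deck, without lifting it, until it stands square with its side flush against the side of the mounted bank and its far end flush against the long rib, with no gap at either. The mounted bank hangs in slotted screw holes with a few millimetres of play: push on until it comes up solid, and bed the joint there with 15 to 30 N between the two banks for half a second, never more. Leave the choke, the screwdriver and the circuit board where they are.

Things in the scene. Friction and masses are not known exactly. Their poses are not given: they have to be found in the camera images.
- chassis: Inverter base fixed to the bench: finned heat sink with flat deck, x -150..150, y -190..170 mm. Origin on the bench, deck 45 mm above it, z up. A straight aluminium rib (12 mm thick, 28 mm high above deck) runs along y near the far side, its inner face (robot side) at x=+90 mm. Relays up to 24 mm high stand beyond the rib. Position and yaw vary.
- mounted_bank: Mounted capacitor bank: grey carrier 110 (x) by 80 (y) by 30 (z) mm, six black cans set in 4 mm or more, to 75 mm high. Origin at the underside's centre, on the deck, at x=35, y=100 to 122 mm in the base's frame, axes parallel. Its +x end touches the rib; its -y side is to be butted. Under about 3 N it gives way towards +y by an unknown 1 to 8 mm, then comes up solid and stays there.
- loose_bank: Loose capacitor bank, same shape as the mounted one, 0.4 to 0.85 kg; origin at its underside's centre. Starts on the deck on the -y side of the mounted bank, short of the rib, turned a little. Its +y side goes against the mounted bank's -y side, its +x end against the rib: home is x=0, y=-80 mm in the mounted bank's frame. Slides under 1 to 5 N; push low, on the carrier.
- choke: Copper-coloured disc-shaped choke, 52 mm diameter, 22 mm high, loose on the deck in front (-x) of the mounted bank; leave alone. Origin at the centre of its underside.
- screwdriver: Green-handled screwdriver lying loose on the bench to the right (-y) of the base; leave alone. Lies along its x, handle to -x, about 200 mm long.
- board: Green circuit board with parts on it, 120 by 90 mm, 24 to 26 mm high, loose on the bench to the left (+y) of the base; leave alone. Origin at the centre of its underside.
Things that resemble listed ones, but are neither listed nor needed, are in the scene too. There is more than one size of the loose_bank; the one meant has the size given above.

How it is judged:
On the way:
1. the loose bank, square and side to side with the mounted bank (gap under 3 mm), is pressed against it with at least 15 N for 0.5 s (contact force between loose_bank and mounted_bank above 15 N and y of loose_bank in the frame of mounted_bank above -0.083 m and angle between the x axis of loose_bank and the x axis of mounted_bank, either way round below 0.03 rad), for 0.5 s.
At the end, for the whole second after the job is handed in: The loose bank rests flat on the deck, at rest, its side within 2 mm of the mounted bank's side, its far end within 2.5 mm of the rib, and square to the mounted bank within 0.025 rad (1.4 degrees) (y of loose_bank in the frame of mounted_bank between -0.082 and -0.078 m and x of loose_bank in the frame of mounted_bank between -0.0025 and 0.0025 m and z of loose_bank in the frame of mounted_bank between -0.003 and 0.003 m and angle between the x axis of loose_bank and the x axis of mounted_bank, either way round below 0.025 rad and angle between loose_bank's own z axis and vertical below 0.03 rad and linear speed of loose_bank below 0.01 m/s); the robot touches nothing.
It fails at once if the loose bank is lifted more than 12 mm off the deck or tipped more than 0.2 rad (z of loose_bank in the frame of mounted_bank above 0.012 m or angle between loose_bank's own z axis and vertical above 0.2 rad).
It fails at once if the loose bank is pressed against the mounted bank with more than 30 N (contact force between loose_bank and mounted_bank above 30 N).
It fails at once if the choke, the screwdriver or the circuit board is moved more than 15 mm (distance of any of choke, screwdriver, board from where it was at the start of the episode above 0.015 m).
It also fails if it takes over 64 s, if anything falls off the work surface, if the arm or the gripper's body presses on something with over 40 N, if the wrist force passes 120 N, or if a joint passes its speed limit or range.

## Robot

A 6-joint arm with a two-finger parallel gripper is mounted at the origin on the work surface. World frame = base frame: x ahead of the robot, y to its left, z up, the work surface at z = 0. Lengths are in m, angles in rad, forces in N, time in s.
With the tool pointing down it reaches from about 0.3 to 0.775 m from the base axis. Payload 14.6 kg.
Tool frame: the origin (TCP) lies on the front face of the gripper's body, between the roots of the fingers; the fingertips stand 97 mm ahead of it and the grasp point (between the pads) lies 78 mm ahead of it; z points along the fingers, y is the line along which they close (so a half turn about z gives the same grasp; the last joint's range is limited). The gripper opens to 94 mm and grips with 3 to 60 N. Pads are 16 mm wide; open, the fingers measure 119 mm over their backs; the gripper's body (75 mm by 177 mm) begins 78 mm behind the grasp point.
Start: joints at [-1.209, 0.3, 1.521, -0, 1.321, -0.067], TCP at [0.229, -0.5, 0.303] pointing down, gripper open.
Joint ranges: [-3.03, 3.03], [-0.79, 2.21], [0.23, 2.52], [-1.04, 4.18], [0, 3.07], [-2.55, 2.55]. Speed limits (rad/s): [2.22, 2.22, 2.57, 3.14, 3.14, 3.14].

## Interface

Orientations are given as a rotation vector (axis times angle).
In Python, from plant import robot, eyes gives the robot as it stands.
- The arm moves only by the tool step_arm, never from a script. Its argument "series" is a list of rows, each a list of 7 numbers: the closure, from -1 (fully open) to 1 (shut), then the shift along the world's x, y, z each as a share of 40 cm, from -1 to 1, then the turn, a rotation vector about the world's x, y, z each as a share of 360 degrees, from -1 to 1. A call has 1 to 12 rows; each row is the pose to reach, as a shift and turn from the pose commanded when the call began, turning the shorter way round; what a row does not reach only later rows make up. A row lasts 1/10 s, in which the tool goes at most 50 mm and 8.59 degrees, less where a joint would pass 70% of its speed; a pose out of reach is approached as far as the arm can. A call with a number of a shift or a turn outside -1 to 1 is refused whole. A call with a gripper value outside its range is refused whole. The fingers move at their own pace and stop on an object; "force" is the grip in N (left out, the last holds). Time passes only in rows, so rows that repeat a pose let the fingers close. It gives the time, the measured TCP pose, the force, the opening and the grip force at its end, in the units of the state.
- robot.get_state(): the state, without advancing time (a new reading comes with each control period).
- eyes.grab_frame(name): name is "scene" or "top" or "wrist"; returns (picture, depth): 400x640x3 uint8, red, green, blue; 400x640 float32, m along the optical axis (not along the pixel's ray), 0 where there is no reading.
- eyes.camera_params(name): a dict with "camera_matrix" (3x3 intrinsics, pixels), "pose" (4x4, takes a point from camera to world coordinates); the wrist camera has in their place "tool_from_camera" (4x4, takes a point from camera to tool coordinates, whose origin is the TCP and whose axes are the flange's). Camera axes: x right, y up, looking along -z (the intrinsics and any distortion apply to the point x, -y, -z); pixel columns grow to the right and rows downward; lengths in m; the calibration is good to about 2 mm. A picture is of the moment at which its call begins: read the wrist's pose just before it. camera_params takes no time and is no camera call.
- robot.sign_off(): hands the job in; it is judged then, once.
The state is a dict: "time_s": time; "joint_positions": joint angles; "joint_velocities": joint speeds; "effort": joint torques, N m; "tcp_pos": TCP position; "eef_rot": TCP orientation; "force": force on the tool from outside, world axes, zero at the start; "ft_torque": the same for the moment, N m; "width": opening from 0.0 (shut) to 1.0 (fully open); "finger_force": force on a finger pad.
Only numpy, scipy, OpenCV 4.12 (cv2) and the standard library are available. Lean on these libraries where they do the work, as an engineer would, in place of code of your own. Each camera call takes 0.05 s, during which the arm holds its last target. There are 200 camera calls.

## Working session

There is one attempt and no reset: what is moved stays moved. The work goes in short steps, Python scripts to look and compute and a tool call to move; the robot and the scene stay as the last step left them, time stands still between calls to the robot, and variables do not carry over. Pictures are saved under pics/ and viewed, at most 10 in all, crops included, and the job is handed in when it is done.

Besides the shell and the picture viewer there is one more tool, called after "Request:" in YAML: its name, and indented under it one key for each argument. step_arm: Moves the arm, as the interface text tells. Shift numbers are shares of 40 cm and turn numbers shares of 360 degrees, none past 1 either way. Its arguments: {"type":"object","properties":{"series":{"type":"array"},"force":{"type":"number"}},"required":["series"]}

```bash
mkdir -p pics
cat > h.py <<'E'
import numpy as np, cv2
from plant import robot, eyes
def cloud(name):
    img,d=eyes.grab_frame(name); p=eyes.camera_params(name); K=np.array(p["camera_matrix"])
    v,u=np.mgrid[:400,:640]
    c=np.stack([(u-K[0,2])/K[0,0]*d,-(v-K[1,2])/K[1,1]*d,-d],-1)
    T=np.array(p["pose"]); return img,d,c@T[:3,:3].T+T[:3,3]
E
python3 - <<'E'
from h import *
s=robot.get_state();print(s)
for n in("top","scene"):
    i,d,P=cloud(n);np.savez(n+"0.npz",i=i,d=d,P=P);cv2.imwrite(f"pics/{n}0.png",i[...,::-1])
    print(eyes.camera_params(n))
E
```

```text
{'time_s': 0.0, 'joint_positions': array([-1.20856291e+00,  3.00473963e-01,  1.52161339e+00,  3.64218073e-06,
        1.32068381e+00, -6.66452020e-02]), 'joint_velocities': array([-0.00040649, -0.00045481, -0.00051648,  0.0013217 , -0.00083718,
       -0.00119398]), 'effort': array([ 2.11798630e-05, -5.31806839e+01, -3.52738559e+01,  7.08671822e-02,
        2.43711344e-02, -1.22061506e-04]), 'tcp_pos': array([ 0.22863732, -0.50005109,  0.30207102]), 'eef_rot': array([-3.06849800e+00, -6.68280156e-01,  2.67020466e-04]), 'force': array([0.44897154, 0.23496125, 0.62061899]), 'ft_torque': array([-0.03982609,  0.03346782,  0.00153138]), 'finger_force': 0.0, 'width': 1.0020076705087184}
{'camera_matrix': array([[478.76038685,   0.        , 320.00184251],
       [  0.        , 478.76038685, 192.23881018],
       [  0.        ,   0.        ,   1.        ]]), 'pose': array([[-0.02493532,  0.9952156 , -0.09446771,  0.34587731],
       [-0.99968515, -0.02455898,  0.00514449,  0.03051532],
       [ 0.00279985,  0.09456625,  0.99551463,  1.3905746 ],
       [ 0.        ,  0.        ,  0.        ,  1.        ]])}
{'camera_matrix': array([[478.40748486,   0.        , 318.77494498],
       [  0.        , 478.40748486, 203.12901475],
       [  0.        ,   0.        ,   1.        ]]), 'pose': array([[-0.47355091, -0.54897959,  0.68874592,  1.59586524],
       [ 0.88066383, -0.28319226,  0.37978067,  0.63829794],
       [-0.01344432,  0.78639911,  0.61757242,  1.0826813 ],
       [ 0.        ,  0.        ,  0.        ,  1.        ]])}
```

View pics/top0.png

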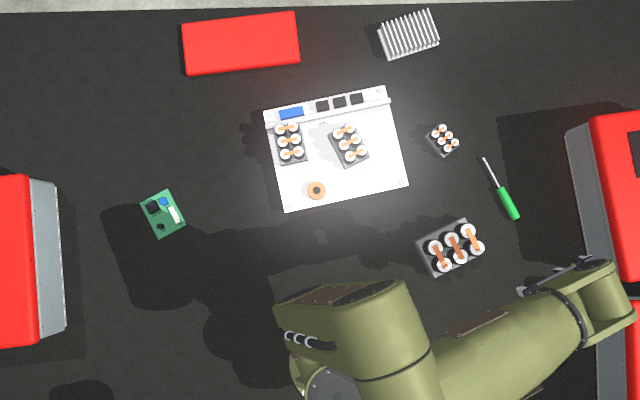

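View pics/scene0.png

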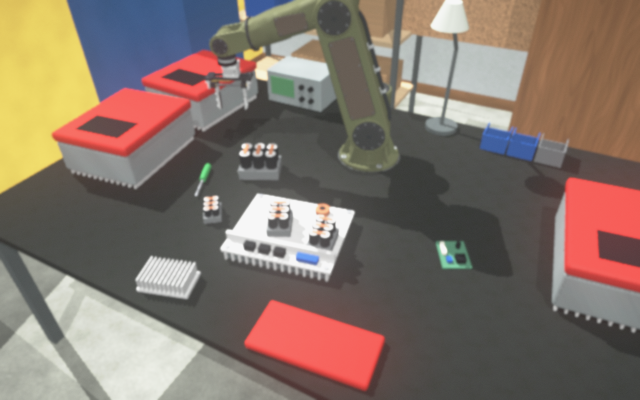

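Top view: the base with the rib is at (335,150), the mounted bank at (291,143) against the rib, and the choke at (316,190). There are three candidates for the loose bank: (349,145) on the deck, (443,140) small on the bench, and (450,248) large on the bench. The one at (349,145) fits, as it stands on the deck and looks the same size as the mounted one. I'll measure it and confirm with an enlarged crop.

```bash
cat > m.py <<'E'
from h import *
def rect(P,m):
    q=P[m][:,:2]; r=cv2.minAreaRect((q*1000).astype(np.float32)); return np.round(r[0],1),np.round(r[1],1),round(r[2],2),len(q)
E
python3 - <<'E'
from m import *
f=np.load("top0.npz");P=f["P"];i=f["i"]
v,u=np.mgrid[:400,:640]
def box(a,b,c,d): return (u>=a)&(u<=b)&(v>=c)&(v<=d)
z=P[...,2]
dk=box(255,420,80,220)
print("deck z",np.median(z[box(350,390,175,190)]), "bench",np.median(z[box(330,400,225,235)]))
print("chassis",rect(P,dk&(z>.035)&(z<.055)), rect(P,dk&(z>.035)))
for n,b in(("mount",box(268,312,116,170)),("loose",box(322,376,117,172)),("small",box(420,465,118,160)),("big",box(410,490,212,280))):
    print(n,rect(P,b&(z>.062)), rect(P,b&(z>.062)&(z<.085)), rect(P,b&(z>.1)), "zmax",np.percentile(z[b],99))
print("choke",rect(P,box(300,332,176,204)&(z>.058)), "driver",rect(P,box(475,530,150,225)&(z>.008)),"board",rect(P,box(130,195,180,245)&(z>.006)))
c=cv2.resize(i[75:225,240:470],None,fx=3.4,fy=3.4,interpolation=cv2.INTER_CUBIC);cv2.imwrite("pics/crop0.png",c[...,::-1])
E
```

```text
deck z 0.045118459922878884 bench 0.00014506761270993707
chassis (array([600. , -23.3]), array([302.1, 360.7]), 11.09, 9199) (array([556.9, -31.8]), array([390.1, 360.7]), 11.1, 13179)
mount (array([517.9,  98.5]), array([348. , 125.6]), 1.73, 1370) (array([619.5, 106.1]), array([122.8, 143.3]), 86.41, 578) (array([501. ,  82.1]), array([324.3,  66.6]), 11.19, 737) zmax 0.12486912867555283
loose (array([512.1, -46.6]), array([136.5, 340.1]), 86.99, 1168) (array([624.3, -49.5]), array([161.3,  80.3]), 25.55, 381) (array([496.9, -43.4]), array([ 98.1, 321.6]), 80.9, 723) zmax 0.12372887271250978
small (array([ 473.5, -148.8]), array([ 19.5, 439.7]), 32.9, 13) (array([ 592., -332.]), array([19.8,  0. ]), -137.6, 2) (array([345.9,  30.5]), array([0., 0.]), 0.0, 11) zmax 0.06081515781718868
big (array([ 299. , -194.3]), array([128. , 441.1]), 4.41, 1697) (array([ 308.6, -327. ]), array([ 90.5, 126.8]), 24.99, 181) (array([ 299.2, -193.9]), array([126.8, 440.7]), 4.29, 1285) zmax 0.11010276519677063
choke (array([423.4,  34.7]), array([ 47.4, 154.9]), 88.51, 266) driver (array([ 460.4, -269.3]), array([189.3, 613.3]), 3.76, 421) board (array([427.2, 301.3]), array([545.6, 185. ]), 88.57, 851)
```

View pics/crop0.png

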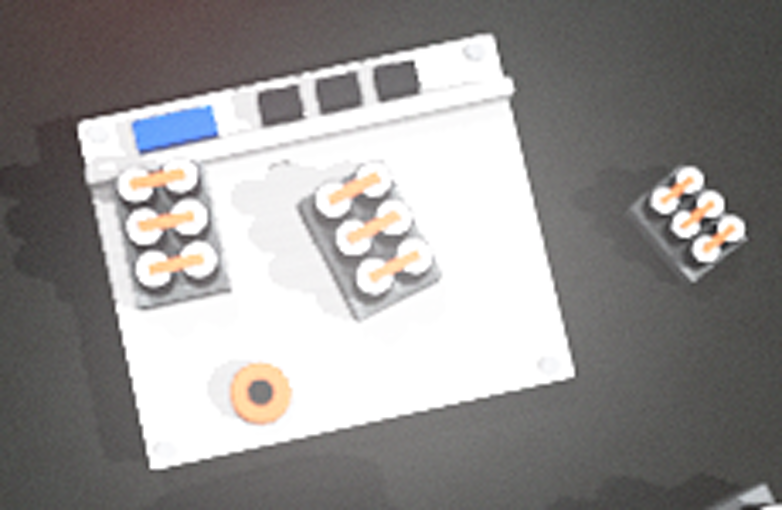

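The crop confirms it: the loose bank at crop (370,240) stands on the deck, is as large as the mounted one at (175,235), and is turned about 14° more. The bench decoys are clearly smaller and larger. I'll redo the measurement with the empty depth pixels masked out.

Run:
```python
from m import *
f=np.load("top0.npz");P=f["P"].copy();P[f["d"]<=0]=np.nan
v,u=np.mgrid[:400,:640]
def box(a,b,c,d): return (u>=a)&(u<=b)&(v>=c)&(v<=d)
z=P[...,2];dk=box(255,420,80,220)
print("chassis",rect(P,dk&(z>.035)&(z<.055)))
for n,b in(("mount",box(272,312,120,170)),("loose",box(325,376,119,172)),("small",box(420,465,118,160)),("big",box(410,490,212,280))):
    print(n,"all",rect(P,b&(z>.064)),"carr",rect(P,b&(z>.068)&(z<.082)),"tops",rect(P,b&(z>.112)) if n in("mount","loose") else "", np.nanpercentile(z[b],99))
print("choke",rect(P,box(300,332,176,204)&(z>.058)),"driver",rect(P,box(475,530,150,225)&(z>.008)&(z<.05)),"board",rect(P,box(130,195,180,245)&(z>.012)))
# base frame positions
```

```text
chassis (array([600. , -23.3]), array([302.1, 360.7]), 11.09, 9199)
mount all (array([617.6,  93.5]), array([123.5, 106.3]), 9.56, 1246) carr (array([617.3,  94.9]), array([123.5, 103.5]), 9.56, 446) tops (array([610. , 103.9]), array([101.8,  66.6]), 11.53, 661) 0.12324396966541462
loose all (array([600.9, -60.6]), array([109.6,  80.3]), 25.55, 1149) carr (array([600.9, -60.6]), array([109.6,  80.3]), 25.55, 352) tops (array([601.2, -60.2]), array([100.7,  66.5]), 26.06, 638) 0.1229961511855833
small all (array([ 592., -332.]), array([19.8,  0. ]), -137.6, 2) carr (array([0., 0.]), array([0., 0.]), 0.0, 0) tops  0.060184042210532356
big all (array([ 310.2, -336.1]), array([ 95.5, 145. ]), 25.47, 1660) carr (array([ 308.6, -327. ]), array([ 90.5, 126.7]), 24.93, 120) tops  0.10941108251657326
choke (array([476.6,  33.3]), array([47.4, 48.5]), 88.51, 263) driver (array([ 477.3, -508.9]), array([125.9, 185.7]), 85.85, 406) board (array([424.7, 476.2]), array([118.7,  86.5]), 28.34, 309)
```

Loose bank: world (601,-60.5) mm, yaw 25.7°. Base: origin (598,-13.5), yaw 11.1°. Mounted bank in the base frame: (35,113). I'll straddle the loose bank, square it, slide it to near the rib, then push it home from its -y side with both fingers.

Request:
step_arm:
  series:
    - [-1, 0.93, 0.975, -0.15, 0, 0, 0.003]
    - [-1, 0.93, 0.975, -0.15, 0, 0, 0.003]
    - [-1, 0.93, 0.975, -0.15, 0, 0, 0.003]
    - [-1, 0.93, 0.975, -0.15, 0, 0, 0.003]
    - [-1, 0.93, 0.975, -0.15, 0, 0, 0.003]
    - [-1, 0.93, 0.975, -0.15, 0, 0, 0.003]
    - [-1, 0.93, 0.975, -0.15, 0, 0, 0.003]
    - [-1, 0.93, 0.975, -0.15, 0, 0, 0.003]
    - [-1, 0.93, 0.975, -0.15, 0, 0, 0.003]
    - [-1, 0.93, 0.975, -0.15, 0, 0, 0.003]
    - [-1, 0.93, 0.975, -0.15, 0, 0, 0.003]
    - [-1, 0.93, 0.975, -0.15, 0, 0, 0.003]
  force: 8

```text
time_s: 1.3
tcp_pos: [0.6025, -0.1065, 0.2411]
eef_rot: [-3.061, -0.704, 0.002]
force: [-0.6, -0.8, -0.1]
width: 0.998
finger_force: 0.0
```

Request:
step_arm:
  series:
    - [-1, -0.003, 0.115, -0.05, 0, 0, 0]
    - [-1, -0.003, 0.115, -0.05, 0, 0, 0]
    - [-1, -0.003, 0.115, -0.05, 0, 0, 0]
    - [-1, -0.003, 0.115, -0.05, 0, 0, 0]

```text
time_s: 1.7
tcp_pos: [0.5994, -0.0653, 0.2232]
eef_rot: [3.063, 0.696, 0.001]
force: [0.5, -0.7, -0.1]
width: 1.003
finger_force: 0.0
```

Run:
```python
from m import *
from scipy.spatial.transform import Rotation as Ro
s=robot.get_state(); i,d=eyes.grab_frame("wrist"); p=eyes.camera_params("wrist")
cv2.imwrite("pics/w1.png",i[...,::-1]);K=p["camera_matrix"];T=np.array(p["tool_from_camera"])
v,u=np.mgrid[:400,:640]
c=np.stack([(u-K[0,2])/K[0,0]*d,-(v-K[1,2])/K[1,1]*d,-d],-1)
P=(c@T[:3,:3].T+T[:3,3])@Ro.from_rotvec(s["eef_rot"]).as_matrix().T+s["tcp_pos"];P[d<=0]=np.nan
np.savez("w1.npz",P=P)
z=P[...,2];print(s["tcp_pos"],s["eef_rot"],s["force"],T[:3,3])
q=(np.hypot(P[...,0]-.601,P[...,1]+.0605)<.08)
for a,b in((.04,.05),(.068,.08),(.112,.13)): print(rect(P,q&(z>a)&(z<b)),np.nanmedian(z[q&(z>a)&(z<b)]))
```

```text
[ 0.59944262 -0.06526623  0.22319193] [3.06308745e+00 6.96003224e-01 9.51618736e-04] [ 0.45031447 -0.69671365 -0.12268734] [ 0.07320589  0.00019825 -0.08157058]
(array([602.8, -60. ]), array([156. , 159.3]), 4.98, 9072) 0.044623309209857936
(array([606., -58.]), array([106.8,  80.1]), 25.83, 2615) 0.07454399366980285
(array([606.4, -62.3]), array([101.4, 106.8]), 25.53, 10036) 0.11775307999922258
```

View pics/w1.png

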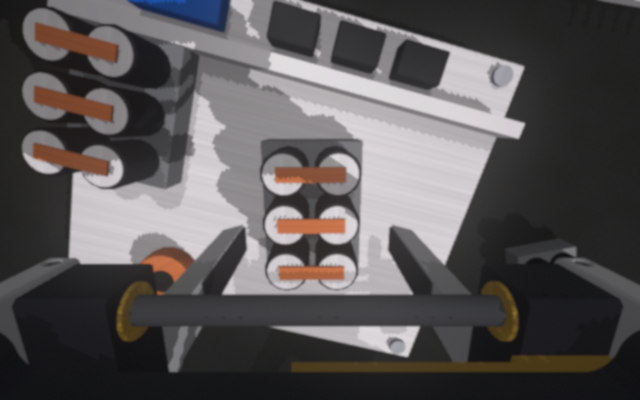

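Wrist view: the loose bank at (311,215) is centred between the open fingers, the mounted bank is at (110,110), and the choke at (165,265) is clear of the fingers. The wrist measurement agrees with the top view across the grip. I'll go down and close gently.

Request:
step_arm:
  series:
    - [-1, 0.009, 0.013, -0.1, 0, 0, 0]
    - [-1, 0.009, 0.013, -0.193, 0, 0, 0]
    - [-1, 0.009, 0.013, -0.193, 0, 0, 0]
    - [0, 0.009, 0.013, -0.193, 0, 0, 0]
    - [0, 0.009, 0.013, -0.193, 0, 0, 0]
    - [0, 0.009, 0.013, -0.193, 0, 0, 0]
    - [0, 0.009, 0.013, -0.193, 0, 0, 0]
    - [0, 0.009, 0.013, -0.193, 0, 0, 0]
  force: 10

```text
time_s: 2.55
tcp_pos: [0.6031, -0.0595, 0.1459]
eef_rot: [3.063, 0.697, 0.001]
force: [-1.9, -4.6, 4.4]
width: 0.851
finger_force: 10.0
```

Request:
step_arm:
  series:
    - [0, 0.005, 0.015, 0, 0, 0, -0.005]
    - [0, 0.014, 0.037, 0, 0, 0, -0.012]
    - [0, 0.022, 0.06, 0, 0, 0, -0.019]
    - [0, 0.03, 0.082, 0, 0, 0, -0.026]
    - [0, 0.038, 0.105, 0, 0, 0, -0.033]
    - [0, 0.047, 0.127, 0, 0, 0, -0.0405]
    - [0, 0.053, 0.142, 0, 0, 0, -0.0405]
    - [0, 0.053, 0.142, 0, 0, 0, -0.0405]

```text
time_s: 3.35
tcp_pos: [0.6247, -0.0014, 0.1459]
eef_rot: [-3.126, -0.306, -0.002]
force: [0.9, 4.5, 4.8]
width: 0.849
finger_force: 10.0
```

Run:
```python
from m import *
i,d,P=cloud("top");P[d<=0]=np.nan;cv2.imwrite("pics/t2.png",cv2.resize(i[70:230,230:470],None,fx=3.3,fy=3.3)[...,::-1])
s=robot.get_state();print(s["tcp_pos"],s["eef_rot"],s["force"],s["width"])
```

```text
[ 0.6246632  -0.00149891  0.14583944] [-3.12589672e+00 -3.05741058e-01 -2.50060871e-03] [2.15350883 4.15011808 3.75012482] 0.8522920906679321
```

View pics/t2.png

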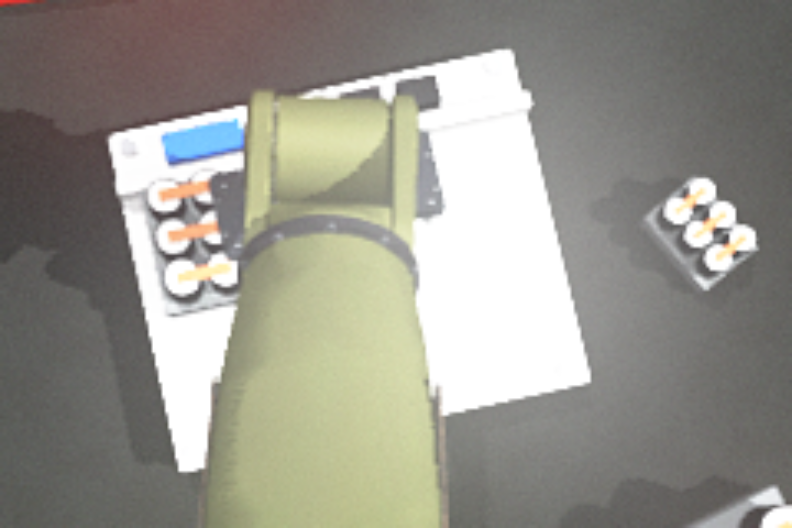

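The top view shows the gripper squared, with the arm hiding the bank. The gripper body passes above the mounted bank's cans. Now I'll slide along the rib normal until contact; the 10 N grip will slip there.

Request:
step_arm:
  series:
    - [0, 0.002, 0.0004, 0, 0, 0, 0]
    - [0, 0.004, 0.0008, 0, 0, 0, 0]
    - [0, 0.006, 0.0012, 0, 0, 0, 0]
    - [0, 0.008, 0.0016, 0, 0, 0, 0]
    - [0, 0.01, 0.002, 0, 0, 0, 0]

```text
time_s: 3.9
tcp_pos: [0.6277, -0.0016, 0.1456]
eef_rot: [-3.126, -0.304, 0.003]
force: [-6.7, -0.7, 8.2]
width: 0.849
finger_force: 10.0
```

Request:
step_arm:
  series:
    - [0, 0.002, 0.0004, 0, 0, 0, 0]
    - [0, 0.004, 0.0008, 0, 0, 0, 0]
    - [0, 0.006, 0.0012, 0, 0, 0, 0]
    - [0, 0.008, 0.0016, 0, 0, 0, 0]

```text
time_s: 4.3
tcp_pos: [0.6309, -0.0011, 0.1456]
eef_rot: [-3.127, -0.304, 0.003]
force: [-6.1, -0.2, 8.1]
width: 0.849
finger_force: 10.0
```

Request:
step_arm:
  series:
    - [0, 0.002, 0.0004, 0, 0, 0, 0]
    - [0, 0.004, 0.0008, 0, 0, 0, 0]
    - [0, 0.006, 0.0012, 0, 0, 0, 0]
    - [0, 0.008, 0.0016, 0, 0, 0, 0]
    - [0, 0.01, 0.002, 0, 0, 0, 0]

```text
time_s: 4.8
tcp_pos: [0.6346, -0.0004, 0.1452]
eef_rot: [-3.127, -0.304, 0.005]
force: [-8.0, -2.1, 4.9]
width: 0.855
finger_force: 10.0
```

Request:
step_arm:
  series:
    - [0, 0.002, 0.0004, 0, 0, 0, 0]
    - [0, 0.004, 0.0008, 0, 0, 0, 0]
    - [0, 0.006, 0.0012, 0, 0, 0, 0]
    - [0, 0.008, 0.0016, 0, 0, 0, 0]
    - [0, 0.008, 0.0016, 0, 0, 0, 0]

```text
time_s: 5.3
tcp_pos: [0.6376, 0.0002, 0.1447]
eef_rot: [-3.127, -0.304, 0.006]
force: [-8.1, -2.7, 4.5]
width: 0.85
finger_force: 10.0
```

Request:
step_arm:
  series:
    - [-1, -0.004, -0.001, 0.0, 0, 0, 0]
    - [-1, -0.004, -0.001, 0.0, 0, 0, 0]
    - [-1, -0.004, -0.001, 0.0, 0, 0, 0]
    - [-1, -0.004, -0.001, 0.12, 0, 0, 0]
    - [-1, -0.004, -0.001, 0.25, 0, 0, 0]
    - [-1, -0.004, -0.001, 0.25, 0, 0, 0]
    - [-0.28, 0.005, -0.172, 0.25, 0, 0, 0.1]
    - [-0.28, 0.005, -0.172, 0.25, 0, 0, 0.1]
    - [-0.28, 0.005, -0.172, 0.25, 0, 0, 0.15]
    - [-0.28, 0.005, -0.172, 0.25, 0, 0, 0.2]
    - [-0.28, 0.005, -0.172, 0.25, 0, 0, 0.25]
    - [-0.28, 0.005, -0.172, 0.25, 0, 0, 0.25]

```text
time_s: 6.5
tcp_pos: [0.6407, -0.0682, 0.245]
eef_rot: [-2.683, -1.634, 0.0]
force: [-0.5, -0.2, 0.2]
width: 0.638
finger_force: 0.0
```

Request:
step_arm:
  series:
    - [-0.28, 0, 0, 0, 0, 0, 0.101]
    - [-0.28, 0, 0, 0, 0, 0, 0.101]
    - [-0.28, 0, 0, 0, 0, 0, 0.101]
    - [-0.28, 0, 0, 0, 0, 0, 0.101]
    - [-0.28, 0, 0, 0, 0, 0, 0.101]

```text
time_s: 7.0
tcp_pos: [0.6407, -0.0681, 0.245]
eef_rot: [-2.039, -2.389, 0.0]
force: [0.2, -0.8, 0.3]
width: 0.643
finger_force: 0.0
```

```bash
cat >> m.py <<'E'
from scipy.spatial.transform import Rotation as Ro
def wrist(name):
    s=robot.get_state(); i,d=eyes.grab_frame("wrist"); p=eyes.camera_params("wrist")
    cv2.imwrite(f"pics/{name}.png",i[...,::-1]);K=p["camera_matrix"];T=np.array(p["tool_from_camera"])
    v,u=np.mgrid[:400,:640]
    c=np.stack([(u-K[0,2])/K[0,0]*d,-(v-K[1,2])/K[1,1]*d,-d],-1)
    P=(c@T[:3,:3].T+T[:3,3])@Ro.from_rotvec(s["eef_rot"]).as_matrix().T+s["tcp_pos"];P[d<=0]=np.nan
    np.savez(name+".npz",P=P,i=i); return s,i,P
def base(P,O=(.5981,-.0135),a=11.1):
    a=np.deg2rad(a);r=P[...,:2]-np.array(O);Q=P.copy()
    Q[...,0]=r[...,0]*np.cos(a)+r[...,1]*np.sin(a);Q[...,1]=-r[...,0]*np.sin(a)+r[...,1]*np.cos(a);return Q
E
python3 - <<'E'
from m import *
s,i,P=wrist("w3");B=base(P);z=B[...,2]
it,d,Pt=cloud("top");Pt[d<=0]=np.nan;Bt=base(Pt)
def rep(B,t):
  z=B[...,2]
  for n,y0,y1 in(("loose",-45,62),("mount",66,160)):
    m=(B[...,0]>-.06)&(B[...,0]<.088)&(B[...,1]>y0/1e3)&(B[...,1]<y1/1e3)
    for a,b in((.068,.08),(.112,.13)):
        k=m&(z>a)&(z<b); print(t,n,a,rect(B,k) if k.sum()>20 else k.sum())
rep(B,"wrist");rep(Bt,"top")
E
```

```text
wrist loose 0.068 (array([35.5,  5.9]), array([104.9,  80.2]), 0.1, 2635)
wrist loose 0.112 (array([37.7,  6.1]), array([ 67.3, 100.4]), 89.85, 9826)
wrist mount 0.068 (array([35.5, 88.9]), array([105.1,  30.7]), 0.34, 2693)
wrist mount 0.112 (array([36.6, 84.2]), array([ 9.8, 96.7]), 88.42, 1559)
top loose 0.068 (array([33.2, 19.2]), array([ 50.4, 109.3]), 89.93, 171)
top loose 0.112 (array([36.5, 17.4]), array([ 51.6, 105.7]), 77.11, 394)
top mount 0.068 (array([ 33.1, 112.7]), array([109.2,  79.8]), 0.01, 331)
top mount 0.112 (array([ 34.2, 112.6]), array([101.8,  66.5]), 0.09, 654)
```

View pics/w3.png

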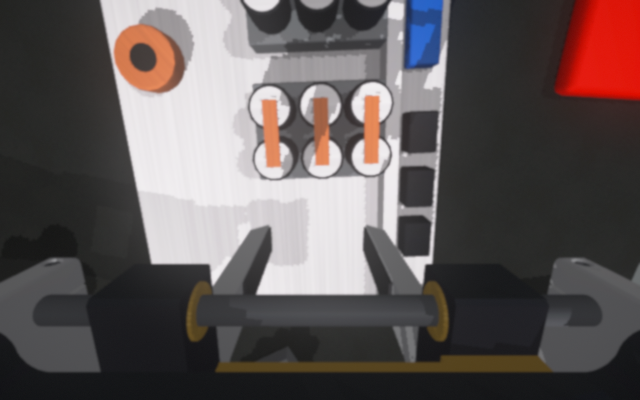

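Wrist view: the loose bank at (320,130) is square and level with the mounted bank's x (35.5 in both), up against the rib strip. There's a gap of about 27 mm to the mounted bank. I'll lower behind its -y side and approach.

Request:
step_arm:
  series:
    - [-0.28, 0, 0, -0.1, 0, 0, 0.0057]
    - [-0.28, 0, 0, -0.2, 0, 0, 0.0057]
    - [-0.28, 0, 0, -0.248, 0, 0, 0.0057]
    - [-0.28, 0, 0, -0.248, 0, 0, 0.0057]
    - [-0.28, -0.004, 0.02, -0.248, 0, 0, 0.0057]
    - [-0.28, -0.008, 0.042, -0.248, 0, 0, 0.0057]
    - [-0.28, -0.008, 0.042, -0.248, 0, 0, 0.0057]
    - [-0.28, -0.008, 0.042, -0.248, 0, 0, 0.0057]

```text
time_s: 7.9
tcp_pos: [0.6375, -0.0508, 0.1465]
eef_rot: [2.003, 2.42, 0.0]
force: [-0.9, 0.1, 0.2]
width: 0.638
finger_force: 0.0
```

Request:
step_arm:
  series:
    - [-0.28, -0.001, 0.005, 0, 0, 0, 0.001]
    - [-0.28, -0.002, 0.01, 0, 0, 0, 0.001]
    - [-0.28, -0.003, 0.015, 0, 0, 0, 0.001]
    - [-0.28, -0.004, 0.02, 0, 0, 0, 0.001]
    - [-0.28, -0.005, 0.025, 0, 0, 0, 0.001]
    - [-0.28, -0.006, 0.03, 0, 0, 0, 0.001]
    - [-0.28, -0.007, 0.035, 0, 0, 0, 0.001]
    - [-0.28, -0.008, 0.04, 0, 0, 0, 0.001]
    - [-0.28, -0.009, 0.045, 0, 0, 0, 0.001]
    - [-0.28, -0.01, 0.05, 0, 0, 0, 0.001]

```text
time_s: 8.9
tcp_pos: [0.6335, -0.0312, 0.1463]
eef_rot: [1.996, 2.426, 0.0]
force: [0.3, -4.8, 1.9]
width: 0.642
finger_force: 2.1
```

Request:
step_arm:
  series:
    - [-0.28, -0.0005, 0.0025, 0, 0, 0, 0]
    - [-0.28, -0.001, 0.005, 0, 0, 0, 0]
    - [-0.28, -0.0015, 0.0075, 0, 0, 0, 0]
    - [-0.28, -0.002, 0.01, 0, 0, 0, 0]
    - [-0.28, -0.0025, 0.0125, 0, 0, 0, 0]
    - [-0.28, -0.003, 0.015, 0, 0, 0, 0]
    - [-0.28, -0.0035, 0.0175, 0, 0, 0, 0]

```text
time_s: 9.6
tcp_pos: [0.6321, -0.0242, 0.1462]
eef_rot: [-1.996, -2.426, 0.0]
force: [0.9, -4.5, 3.3]
width: 0.638
finger_force: 2.2
```

Request:
step_arm:
  series:
    - [-0.28, -0.0003, 0.0013, 0, 0, 0, 0]
    - [-0.28, -0.0005, 0.0025, 0, 0, 0, 0]
    - [-0.28, -0.0008, 0.0038, 0, 0, 0, 0]
    - [-0.28, -0.001, 0.005, 0, 0, 0, 0]

```text
time_s: 10.0
tcp_pos: [0.6317, -0.0225, 0.1463]
eef_rot: [1.996, 2.426, -0.0]
force: [1.4, -7.2, 1.9]
width: 0.638
finger_force: 3.5
```

Request:
step_arm:
  series:
    - [-0.28, -0.0003, 0.0013, 0, 0, 0, 0]
    - [-0.28, -0.0005, 0.0025, 0, 0, 0, 0]

```text
time_s: 10.2
tcp_pos: [0.6315, -0.0217, 0.1463]
eef_rot: [1.996, 2.426, -0.0]
force: [2.1, -6.6, 1.5]
width: 0.641
finger_force: 3.6
```

Request:
step_arm:
  series:
    - [-0.28, -0.0002, 0.001, 0, 0, 0, 0]
    - [-0.28, -0.0004, 0.002, 0, 0, 0, 0]

```text
time_s: 10.4
tcp_pos: [0.6313, -0.0209, 0.1462]
eef_rot: [1.996, 2.426, -0.001]
force: [1.0, -7.3, 2.8]
width: 0.638
finger_force: 3.6
```

Request:
step_arm:
  series:
    - [-0.28, -0.0002, 0.001, 0, 0, 0, 0]
    - [-0.28, -0.0004, 0.002, 0, 0, 0, 0]

```text
time_s: 10.6
tcp_pos: [0.6312, -0.0201, 0.1462]
eef_rot: [1.996, 2.426, -0.0]
force: [2.1, -7.5, 2.3]
width: 0.64
finger_force: 3.6
```

Request:
step_arm:
  series:
    - [-0.28, -0.0002, 0.001, 0, 0, 0, 0]
    - [-0.28, -0.0004, 0.002, 0, 0, 0, 0]

```text
time_s: 10.8
tcp_pos: [0.631, -0.0193, 0.1463]
eef_rot: [1.996, 2.426, -0.0]
force: [0.8, -6.4, 1.8]
width: 0.641
finger_force: 3.5
```

Request:
step_arm:
  series:
    - [-0.28, -0.0002, 0.001, 0, 0, 0, 0]

```text
time_s: 10.9
tcp_pos: [0.631, -0.0189, 0.1463]
eef_rot: [1.996, 2.426, -0.0]
force: [1.4, -6.1, 2.1]
width: 0.641
finger_force: 3.5
```

Request:
step_arm:
  series:
    - [-0.28, -0.0002, 0.001, 0, 0, 0, 0]
    - [-0.28, -0.0004, 0.002, 0, 0, 0, 0]

```text
time_s: 11.1
tcp_pos: [0.6308, -0.0181, 0.1462]
eef_rot: [1.996, 2.426, -0.001]
force: [1.8, -7.3, 2.3]
width: 0.639
finger_force: 3.5
```

Request:
step_arm:
  series:
    - [-0.28, -0.0002, 0.001, 0, 0, 0, 0]

```text
time_s: 11.2
tcp_pos: [0.6307, -0.0177, 0.1462]
eef_rot: [1.996, 2.426, -0.001]
force: [0.7, -6.9, 2.0]
width: 0.636
finger_force: 3.5
```

Request:
step_arm:
  series:
    - [-0.28, -0.0002, 0.001, 0, 0, 0, 0]

```text
time_s: 11.3
tcp_pos: [0.6307, -0.0174, 0.1463]
eef_rot: [1.996, 2.425, -0.001]
force: [1.9, -9.5, 1.3]
width: 0.642
finger_force: 5.0
```

The force is rising, so the stop is reached. Finer steps now. Sliding resistance is about 4.6 N, so I'm aiming for about 25 N at the wrist, which is about 20 N in the joint.

Request:
step_arm:
  series:
    - [-0.28, -0.0001, 0.0005, 0, 0, 0, 0]

```text
time_s: 11.4
tcp_pos: [0.6306, -0.0174, 0.1462]
eef_rot: [1.995, 2.425, -0.001]
force: [3.1, -9.6, 0.6]
width: 0.64
finger_force: 5.3
```

Request:
step_arm:
  series:
    - [-0.28, -0.0001, 0.0005, 0, 0, 0, 0]

```text
time_s: 11.5
tcp_pos: [0.6306, -0.0174, 0.1463]
eef_rot: [1.995, 2.425, -0.001]
force: [4.2, -11.4, 1.1]
width: 0.641
finger_force: 5.9
```

Request:
step_arm:
  series:
    - [-0.28, -0.0002, 0.001, 0, 0, 0, 0]
    - [-0.28, -0.0003, 0.0015, 0, 0, 0, 0]

```text
time_s: 11.7
tcp_pos: [0.6306, -0.0173, 0.1463]
eef_rot: [1.995, 2.424, -0.002]
force: [4.6, -14.7, 0.7]
width: 0.641
finger_force: 7.7
```

Request:
step_arm:
  series:
    - [-0.28, -0.0002, 0.001, 0, 0, 0, 0]
    - [-0.28, -0.0002, 0.001, 0, 0, 0, 0]

```text
time_s: 11.9
tcp_pos: [0.6306, -0.0172, 0.1463]
eef_rot: [1.995, 2.424, -0.002]
force: [3.3, -16.1, 0.5]
width: 0.642
finger_force: 8.5
```

Request:
step_arm:
  series:
    - [-0.28, -0.0002, 0.001, 0, 0, 0, 0]
    - [-0.28, -0.0004, 0.0018, 0, 0, 0, 0]
    - [-0.28, -0.0005, 0.0025, 0, 0, 0, 0]

```text
time_s: 12.2
tcp_pos: [0.6305, -0.017, 0.1463]
eef_rot: [1.995, 2.423, -0.003]
force: [5.0, -23.8, 0.3]
width: 0.636
finger_force: 12.2
```

Request:
step_arm:
  series:
    - [-0.28, -0.0001, 0.0005, 0, 0, 0, 0]
    - [-0.28, -0.0001, 0.0005, 0, 0, 0, 0]

```text
time_s: 12.4
tcp_pos: [0.6305, -0.017, 0.1464]
eef_rot: [1.995, 2.422, -0.003]
force: [5.4, -24.0, 0.6]
width: 0.64
finger_force: 12.1
```

Request:
step_arm:
  series:
    - [-0.28, 0, 0, 0, 0, 0, 0]
    - [-0.28, 0, 0, 0, 0, 0, 0]
    - [-0.28, 0, 0, 0, 0, 0, 0]
    - [-0.28, 0, 0, 0, 0, 0, 0]
    - [-0.28, 0, 0, 0, 0, 0, 0]
    - [-0.28, 0, 0, 0, 0, 0, 0]
    - [-0.28, 0, 0, 0, 0, 0, 0]
    - [-0.28, 0, 0, 0, 0, 0, 0]
    - [-0.28, 0, 0, 0, 0, 0, 0]

```text
time_s: 13.3
tcp_pos: [0.6305, -0.017, 0.1464]
eef_rot: [1.995, 2.422, -0.003]
force: [5.4, -23.8, -0.2]
width: 0.641
finger_force: 12.1
```

Request:
step_arm:
  series:
    - [-0.28, 0.002, -0.01, 0, 0, 0, 0]
    - [-0.28, 0.008, -0.04, 0, 0, 0, 0]
    - [-0.28, 0.015, -0.074, 0, 0, 0, 0]
    - [-0.28, 0.015, -0.074, 0.12, 0, 0, 0]
    - [-0.28, 0.015, -0.074, 0.25, 0, 0, 0]
    - [-0.28, 0.015, -0.074, 0.25, 0, 0, 0]
    - [-0.28, 0.015, -0.074, 0.25, 0, 0, 0]

```text
time_s: 14.0
tcp_pos: [0.6363, -0.0444, 0.2472]
eef_rot: [1.995, 2.425, 0.002]
force: [-0.8, -0.3, -0.9]
width: 0.642
finger_force: 0.0
```

Run:
```python
from m import *
s,i,P=wrist("w4");B=base(P)
z=B[...,2];print(s["tcp_pos"],s["force"])
for n,y0,y1 in(("loose",-15,77.5),("mount",79,160)):
    m=(B[...,0]>-.06)&(B[...,0]<.096)&(B[...,1]>y0/1e3)&(B[...,1]<y1/1e3)
    for a,b in((.068,.08),(.112,.13)):
        k=m&(z>a)&(z<b)
        if k.sum()>20: print(n,a,rect(B,k),"xrange",np.percentile(B[k][:,0],[.5,99.5]).round(4))
c=i[0:240,180:480];cv2.imwrite("pics/w4c.png",cv2.resize(c,None,fx=2.5,fy=2.5,interpolation=cv2.INTER_CUBIC)[...,::-1])
```

```text
[ 0.63630057 -0.0444295   0.24721498] [-0.83583101 -0.31535549 -0.87165798]
loose 0.068 (array([39. , 31.4]), array([ 92.3, 114.2]), 89.84, 2811) xrange [-0.0176  0.0958]
loose 0.112 (array([36.7, 39.6]), array([100.9,  66.3]), 0.14, 9944) xrange [-0.0123  0.0855]
mount 0.068 (array([ 39.5, 104.1]), array([112.8,  50.1]), 0.14, 2893) xrange [-0.0164  0.0957]
mount 0.112 (array([38.1, 99.5]), array([ 28. , 101.2]), 89.99, 5799) xrange [-0.0112  0.0869]
```

View pics/w4c.png

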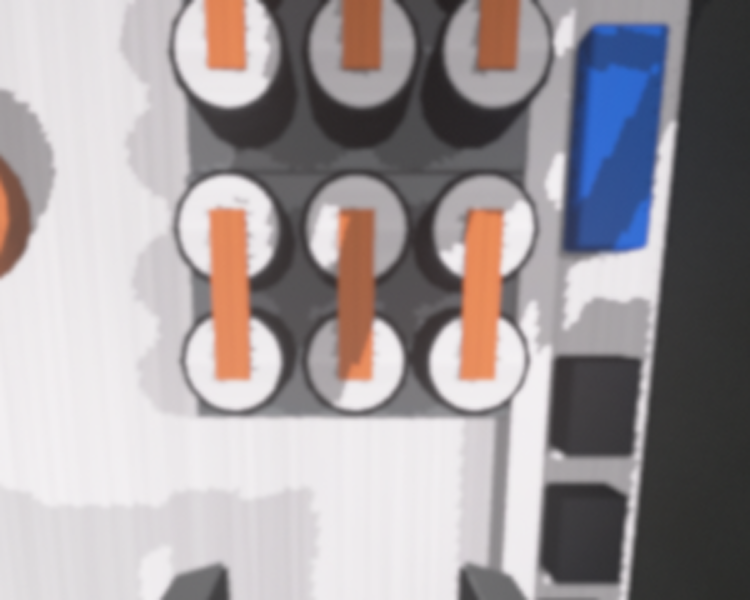

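Wrist crop: the sides are flush (seam at crop y≈172) and square within 0.2°. The loose bank's left edge (crop x≈197 against 188 at the mounted one) and the can tops put it about 1.2 mm short of the rib. I'll nudge its -x end with both fingers.

Request:
step_arm:
  series:
    - [0, -0.224, 0.149, 0, 0, 0, -0.02]
    - [0, -0.224, 0.149, 0, 0, 0, -0.04]
    - [0, -0.224, 0.149, 0, 0, 0, -0.06]
    - [0, -0.224, 0.149, 0, 0, 0, -0.08]
    - [0, -0.224, 0.149, 0, 0, 0, -0.1]
    - [0, -0.224, 0.149, 0, 0, 0, -0.12]
    - [0, -0.224, 0.149, 0, 0, 0, -0.14]
    - [0, -0.224, 0.149, 0, 0, 0, -0.16]
    - [0, -0.224, 0.149, 0, 0, 0, -0.18]
    - [0, -0.224, 0.149, 0, 0, 0, -0.2]
    - [0, -0.224, 0.149, 0, 0, 0, -0.22]
    - [0, -0.224, 0.149, 0, 0, 0, -0.24]

```text
time_s: 15.25
tcp_pos: [0.546, 0.0156, 0.2443]
eef_rot: [-3.116, -0.394, 0.005]
force: [0.5, -0.1, 0.3]
width: 0.498
finger_force: 0.0
```

Request:
step_arm:
  series:
    - [0, 0, 0, 0, 0, 0, -0.01]
    - [0, 0, 0, -0.12, 0, 0, -0.01]
    - [0, 0, 0, -0.251, 0, 0, -0.01]
    - [0, 0, 0, -0.251, 0, 0, -0.01]
    - [0, 0, 0, -0.251, 0, 0, -0.01]

```text
time_s: 15.75
tcp_pos: [0.5457, 0.0156, 0.1438]
eef_rot: [-3.126, -0.304, 0.006]
force: [-0.3, 0.3, 0.8]
width: 0.499
finger_force: 0.0
```

Request:
step_arm:
  series:
    - [0, 0.01, 0.002, 0.004, 0, 0, 0]
    - [0, 0.02, 0.004, 0.004, 0, 0, 0]
    - [0, 0.03, 0.006, 0.004, 0, 0, 0]
    - [0, 0.032, 0.0063, 0.004, 0, 0, 0]
    - [0, 0.034, 0.0067, 0.004, 0, 0, 0]
    - [0, 0.036, 0.0071, 0.004, 0, 0, 0]

```text
time_s: 16.35
tcp_pos: [0.5609, 0.0185, 0.1474]
eef_rot: [-3.127, -0.304, 0.0]
force: [0.4, 0.4, 0.0]
width: 0.5
finger_force: 0.0
```

Request:
step_arm:
  series:
    - [0, 0.001, 0.0002, 0, 0, 0, 0]
    - [0, 0.002, 0.0004, 0, 0, 0, 0]
    - [0, 0.003, 0.0006, 0, 0, 0, 0]

```text
time_s: 16.65
tcp_pos: [0.562, 0.0187, 0.1475]
eef_rot: [3.127, 0.304, -0.001]
force: [-3.4, -0.3, 1.3]
width: 0.503
finger_force: 1.5
```

Request:
step_arm:
  series:
    - [0, 0.001, 0.0002, 0, 0, 0, 0]
    - [0, 0.002, 0.0004, 0, 0, 0, 0]

```text
time_s: 16.85
tcp_pos: [0.5626, 0.0189, 0.1474]
eef_rot: [3.127, 0.304, -0.001]
force: [-4.6, -1.4, 1.6]
width: 0.498
finger_force: 2.2
```

Request:
step_arm:
  series:
    - [0, 0.001, 0.0002, 0, 0, 0, 0]
    - [0, 0.002, 0.0004, 0, 0, 0, 0]

```text
time_s: 17.05
tcp_pos: [0.5634, 0.019, 0.1474]
eef_rot: [3.127, 0.304, -0.002]
force: [-8.5, -2.3, 5.6]
width: 0.501
finger_force: 4.6
```

Request:
step_arm:
  series:
    - [0, 0.001, 0.0002, 0, 0, 0, 0]
    - [0, 0.002, 0.0004, 0, 0, 0, 0]

```text
time_s: 17.25
tcp_pos: [0.5636, 0.0191, 0.1473]
eef_rot: [3.127, 0.304, -0.005]
force: [-15.3, -3.4, 8.6]
width: 0.503
finger_force: 7.9
```

Request:
step_arm:
  series:
    - [0, 0.001, 0.0002, 0, 0, 0, 0]
    - [0, 0.002, 0.0004, 0, 0, 0, 0]

```text
time_s: 17.45
tcp_pos: [0.5638, 0.0191, 0.1472]
eef_rot: [3.127, 0.304, -0.008]
force: [-22.2, -4.5, 12.9]
width: 0.501
finger_force: 11.2
```

It's solid against the rib, after about 1.5 mm of slide. Back off and verify.

Request:
step_arm:
  series:
    - [0, -0.005, -0.001, 0, 0, 0, 0]
    - [0, -0.02, -0.004, 0, 0, 0, 0]
    - [0, -0.045, -0.009, 0, 0, 0, 0]
    - [0, -0.045, -0.009, 0.12, 0, 0, 0]
    - [0, -0.045, -0.009, 0.25, 0, 0, 0]
    - [0, -0.045, -0.009, 0.25, 0, 0, 0]
    - [0, -0.045, -0.009, 0.25, 0, 0, 0]
    - [0, -0.045, -0.009, 0.25, 0, 0, 0]

```text
time_s: 18.25
tcp_pos: [0.5467, 0.0158, 0.2463]
eef_rot: [-3.127, -0.304, 0.002]
force: [0.1, -0.2, -0.1]
width: 0.499
finger_force: 0.0
```

Run:
```python
from m import *
s,i,P=wrist("w5");B=base(P)
z=B[...,2];print(s["tcp_pos"],s["force"])
for n,y0,y1 in(("loose",-15,77.5),("mount",79,160)):
    m=(B[...,0]>-.06)&(B[...,0]<.096)&(B[...,1]>y0/1e3)&(B[...,1]<y1/1e3)
    k=m&(z>.112)&(z<.13); print(n,rect(B,k),"x",np.percentile(B[k][:,0],[.5,99.5]).round(4),"y",np.percentile(B[k][:,1],[.5,99.5]).round(4))
cv2.imwrite("pics/w5c.png",cv2.resize(i[0:320,80:500],None,fx=1.8,fy=1.8,interpolation=cv2.INTER_CUBIC)[...,::-1])
```

```text
[0.54667637 0.01578225 0.24627295] [ 0.14133677 -0.19248879 -0.05751813]
loose (array([37.3, 39.3]), array([101.3,  67.1]), 0.13, 10253) x [-0.0114  0.0866] y [0.0068 0.0717]
mount (array([ 37.4, 119. ]), array([101.5,  67.4]), 0.01, 10482) x [-0.0115  0.0865] y [0.0859 0.1511]
```

View pics/w5c.png

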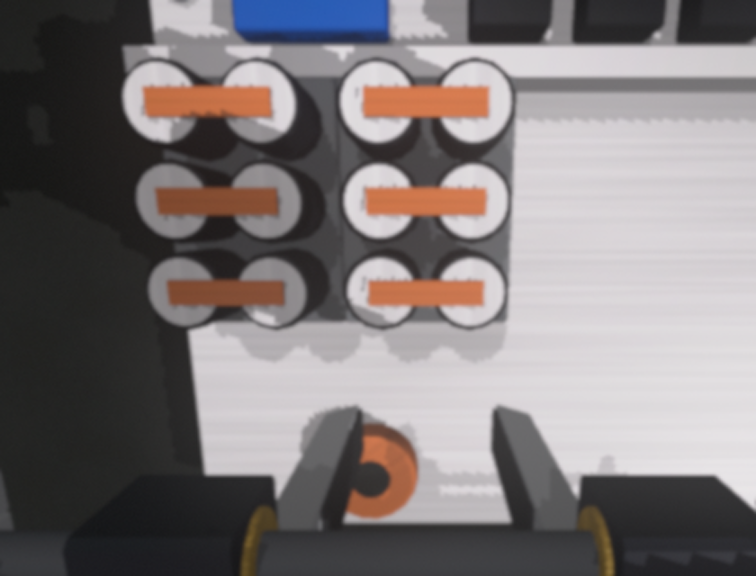

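Wrist crop: the banks stand side by side (seam at crop x≈338), ends level at y≈320, up to the rib. Offsets are 0.1 mm in x, 79.7 mm in y and 0.12° in yaw, and the choke was never touched. Handing in.

```bash
python3 -c "
from plant import robot
print(robot.sign_off())"
```

```text
the job is handed in; nothing more can be done
None
```

The loose bank is home and the job is handed in: flush against the mounted bank (centres 79.7 mm apart) and the rib (about 0.1 mm off), square within 0.15°, and bedded with about 20–24 N for over half a second, worked out from the wrist force; sign-off gave no verdict.

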